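# Shut the humidifier drawer and crack the humidor's sticking lid

### The job

The refilled humidifier drawer of the desktop humidor still stands open: push it fully home. Then pull the lid up until it breaks free of its sticky seal, without letting it fly up more than 8 cm, and hold it slightly open, with a gap of about 3 cm at the front (2 to 5 cm), so that the damp air can escape. Finish while still holding the lid steady there, with the drawer shut and everything else on the bench left where it is.

Things in the scene. Friction and masses are not known exactly. Their poses are not given: they have to be found in the camera images.
- humidor: desktop humidor of dark wood, fixed to the bench, 220 mm deep (its x) x 300 mm wide (its y); closed lid's top face 181.5 mm above the bench. Origin: centre of its underside, on the bench (z = 0); x points from its front to its back, z up. Front face at local x = -110 mm, with the drawer at the bottom and above it a brass hygrometer (54 mm across, 6 mm proud)
- drawer (a joint): how far the drawer at the foot of the front is out, m: 0 = fully home, its front panel (268 wide, 44 mm high, 14 to 58 mm above the bench) flush with the humidor's front. Starts 0.04 to 0.085; opens along the humidor's -x. Slides with about 1.5 N of friction and stays where it is left; a stop ends it at 0
- drawer_knob (a point): centre of the outer end face of the drawer's brass knob (20 mm across, 28 mm out from the middle of the front panel, 36 mm above the bench); with the drawer home it lies at local (-138, 0, 36) mm of the humidor
- lid (a joint): opening angle of the lid, rad: 0 = shut, grows as the front edge rises, 22 mm per 0.1 rad. The rubber seal sticks: from shut, the pull straight up on the handle must reach some 12 to 18 N before the lid moves; the seal's grip fades over the first 4 mm or so of lift, after that only the lid's weight is felt (3 to 4 N at the handle). Let go, it falls shut
- lid_handle (a point): middle of the bar of the brass pull handle on the lid: bar 10 mm thick, straight, 110 mm long between its posts along the humidor's y, centre line 34 mm above the lid's top with free room under it, 26 mm behind the lid's front edge; lid shut, it lies at local (-84, 0, 215.5) mm of the humidor. It moves on an arc about lid_hinge
- lid_hinge (a point): middle of the lid's hinge line, along the humidor's back upper edge: at local (110, 0, 151.5) mm of the humidor; the axis runs along the humidor's y
- ashtray: green glass ashtray bowl, 116 mm across, 38 mm high, open side up, beside the humidor; origin at the centre of its underside. To be left alone
- glue_pot: white jar with a steel cap, 60 mm across, 75 mm high, beside the humidor; origin at the centre of its underside. To be left alone
- cutter: flat steel double-ring cigar cutter lying on the bench, 50 x 92 x 6 mm, beside the humidor; origin at the centre of its underside. To be left alone
- mould: wooden cigar mould half with eight cavities and cigars fixed in it, 120 x 228 x 48 mm; origin at the centre of its underside. To be left alone
- mug: white mug, 80 mm across, 88 mm high; origin at the centre of its underside. To be left alone

How it is judged (in metres and radians):
On the way, in this order (a step that is already met when the one before it is completed fails the run):
1. the humidifier drawer is fully home while the lid is still sealed (value of joint drawer below 0.004 m and value of joint lid below 0.02 rad), for 0.2 s.
2. the lid is broken free of its seal, carried by the gripper (value of joint lid above 0.05 rad and contact force between the fingers and lid above 0.5 N), for 0.1 s.
At the end, for the whole second after the job is handed in: The lid is held still by the gripper's fingers at 0.075 to 0.25 rad (a front gap of about 16 to 55 mm, 2 to 5 cm asked), propped on nothing else; the drawer is within 4 mm of fully home; every other thing on the bench is within 25 mm of its start and upright (value of joint lid between 0.075 and 0.25 rad and velocity of joint lid between -0.05 and 0.05 rad/s and contact force between the fingers and lid above 0.5 N and value of joint drawer below 0.004 m and contact force between lid and ashtray below 0.2 N and contact force between lid and glue_pot below 0.2 N and contact force between lid and cutter below 0.2 N and contact force between lid and mould below 0.2 N and contact force between lid and mug below 0.2 N and not (distance of ashtray from where it was at the start of the episode above 0.025 m or angle between ashtray's own z axis and vertical above 0.25 rad) and not (distance of glue_pot from where it was at the start of the episode above 0.025 m or angle between glue_pot's own z axis and vertical above 0.25 rad) and not (distance of cutter from where it was at the start of the episode above 0.025 m or angle between cutter's own z axis and vertical above 0.25 rad) and not (distance of mould from where it was at the start of the episode above 0.025 m or angle between mould's own z axis and vertical above 0.25 rad) and not (distance of mug from where it was at the start of the episode above 0.025 m or angle between mug's own z axis and vertical above 0.25 rad)); the arm keeps its last pose, push and grip.
It fails at once if the lid flies up more than about 9 cm at the front (value of joint lid above 0.41 rad).
It fails at once if another thing on the bench is pushed more than 25 mm or tipped ((distance of ashtray from where it was at the start of the episode above 0.025 m or angle between ashtray's own z axis and vertical above 0.25 rad) or (distance of glue_pot from where it was at the start of the episode above 0.025 m or angle between glue_pot's own z axis and vertical above 0.25 rad) or (distance of cutter from where it was at the start of the episode above 0.025 m or angle between cutter's own z axis and vertical above 0.25 rad) or (distance of mould from where it was at the start of the episode above 0.025 m or angle between mould's own z axis and vertical above 0.25 rad) or (distance of mug from where it was at the start of the episode above 0.025 m or angle between mug's own z axis and vertical above 0.25 rad)).
It also fails if it takes over 48 s, if anything falls off the work surface, if the arm or the gripper's body presses on something with over 40 N, if the wrist force passes 120 N, or if a joint passes its speed limit or range.

### The arm

A 6-joint arm with a two-finger parallel gripper is mounted at the origin on the work surface. World frame = base frame: x ahead of the robot, y to its left, z up, the work surface at z = 0. Lengths are in m, angles in degrees, forces in N, time in s.
With the tool pointing down it reaches from about 0.3 to 0.825 m from the base axis. Payload 5.4 kg.
Tool frame: the origin (TCP) lies on the centre line of the jaws, within the pads' length; the fingertips stand 11 mm ahead of it and the grasp point (between the pads) lies 8 mm behind it; z points along the fingers, y is the line along which they close (so a half turn about z gives the same grasp; the last joint's range is limited). The gripper opens to 92 mm and grips with 3 to 60 N. Pads are 20 mm wide; open, the fingers measure 128 mm over their backs; the gripper's body (75 mm by 189 mm) begins 69 mm behind the grasp point.
Start: joints at [51.56, 9.076, 91.501, -0, 79.423, -12.038], TCP at [0.256, 0.515, 0.226] pointing down, gripper open.
Joint ranges: [-166.64, 166.64], [-54.1, 131.32], [10.49, 154.53], [-73.88, 253.88], [9.74, 151.15], [-171.62, 171.62]. Speed limits (degrees/s): [147.25, 147.25, 180, 180, 180, 180].

### API

Orientations are given as a 3x3 rotation matrix whose columns are the frame's x, y, z axes.
In Python, from workcell import sensors, eyes, order gives the robot as it stands. The module is installed in compiled form; this text tells all that it offers.
- The arm moves only by the tool drive_tool, never from a script. Its argument "series" is a list of rows, each an object of numbers: "x", "y", "z": the shift along the world's x, y, z scaled (see below); "wx", "wy", "wz": the turn, a rotation vector about the world's x, y, z scaled (see below); "jaw": the closure, from 0 (fully open) to 1 (shut). A call has 1 to 12 rows; each row shifts and turns the commanded pose from where the row before left it; what a row does not reach is not made up. The controller multiplies each number of a shift by 0.2 m and each number of a turn by 180 degrees. A row lasts 1/12 s, in which the tool goes at most 41.7 mm and 7.16 degrees, less where a joint would pass 70% of its speed; a pose out of reach is approached as far as the arm can. A call with a number of a shift or a turn outside -1 to 1 is refused whole. A call with a gripper value outside its range is refused whole. The fingers move at their own pace and stop on an object; the grip force is fixed at half the most. Time passes only in rows, so rows that do not move let the fingers close. It gives the time, the measured TCP pose, the force, the opening and the grip force at its end, in the units of the state.
- sensors.sense(): the state, without advancing time (a new reading comes with each control period).
- eyes.capture(name): name is "scene" or "top"; returns a dict with "pixels" (420x560x3 uint8, red, green, blue), "depth" (420x560 float32, m along the optical axis (not along the pixel's ray), 0 where there is no reading), "K" (3x3 intrinsics, pixels), "R" (3x3) and "t" (3): a world point X has camera coordinates R X + t. Camera axes: x right, y down, z forward; pixel columns grow to the right and rows downward; lengths in m; the calibration is good to about 2 mm. A picture is of the moment at which its call begins.
- order.close_job(): hands the job in; it is judged then, once.
The state is a dict: "t": time; "qpos": joint angles; "joint_velocities": joint speeds; "effort": joint torques, N m; "tool_pos": TCP position; "eef_rot": TCP orientation; "wrist_force": force on the tool from outside, world axes, zero at the start; "wrist_torque": the same for the moment, N m; "opening": finger opening in m; "finger_force": force on a finger pad.
Only numpy, scipy, OpenCV 4.12 (cv2) and the standard library are available. Lean on these libraries where they do the work, as an engineer would, in place of code of your own. Each camera call takes 0.05 s, during which the arm holds its last target. There are 200 camera calls.

## Working session

There is one attempt and no reset: what is moved stays moved. The work goes in short steps, Python scripts to look and compute and a tool call to move; the robot and the scene stay as the last step left them, time stands still between calls to the robot, and variables do not carry over. Pictures are saved under pics/ and viewed, at most 10 in all, crops included, and the job is handed in when it is done.

Besides the shell and the picture viewer there is one more tool, called by a JSON object that holds its "op" and its "data", one argument or row to a line. drive_tool: Moves the arm, as the interface text tells. Its arguments: {"type":"object","properties":{"series":{"type":"array","items":{"type":"object","properties":{"x":{"type":"number"},"y":{"type":"number"},"z":{"type":"number"},"wx":{"type":"number"},"wy":{"type":"number"},"wz":{"type":"number"},"jaw":{"type":"number"}}}}},"required":["series"]}

```bash
mkdir -p pics
python3 - <<'E'
from workcell import sensors, eyes
import cv2, numpy as np
for n in("scene","top"):
    c=eyes.capture(n); cv2.imwrite(f"pics/{n}0.png",c["pixels"][:,:,::-1]); np.savez(f"{n}0.npz",**c)
    print(n,c["K"].round(1).tolist(),c["R"].round(3).tolist(),c["t"].round(3).tolist())
s=sensors.sense(); print({k:np.round(v,3).tolist() for k,v in s.items()})
E
```

```text
scene [[461.0, 0.0, 280.4], [0.0, 461.0, 211.4], [0.0, 0.0, 1.0]] [[0.866, -0.501, 0.006], [-0.476, -0.825, -0.304], [0.157, 0.26, -0.953]] [-0.524, 0.325, 1.349]
top [[423.0, 0.0, 282.4], [0.0, 423.0, 202.9], [0.0, 0.0, 1.0]] [[0.028, -1.0, -0.001], [-0.996, -0.028, -0.086], [0.086, 0.004, -0.996]] [-0.029, 0.613, 1.375]
{'t': 0.1, 'qpos': [51.56, 9.11, 91.565, 0.001, 79.422, -12.039], 'joint_velocities': [-0.026, -0.01, -0.049, 0.087, 0.008, -0.087], 'effort': [0.001, -38.651, -32.296, 0.07, 0.034, -0.0], 'tool_pos': [0.255, 0.515, 0.225], 'eef_rot': [[-0.896, 0.445, -0.001], [0.445, 0.896, -0.001], [0.0, -0.002, -1.0]], 'wrist_force': [-0.461, 0.81, -0.539], 'wrist_torque': [-0.002, -0.018, -0.001], 'finger_force': 0.0, 'opening': 0.092}
```

View pics/scene0.png

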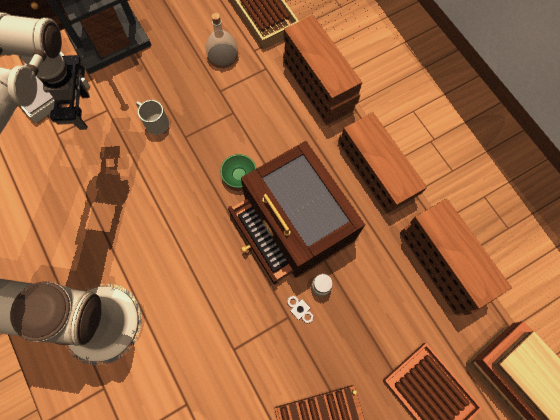

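View pics/top0.png

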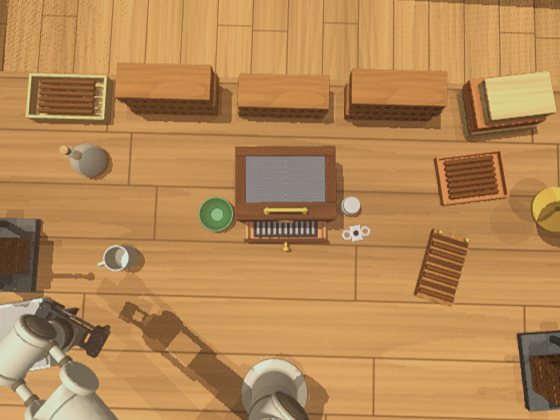

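The scene view shows the humidor at about (303,207), its handle at (276,214), the open drawer's knob at (245,249) and the green ashtray at (238,170). In the top view the handle is at (286,211), the knob at (286,247), the jar at (351,206) and the cutter at (356,233).

Run:
```python
import cv2, numpy as np
C={n:dict(np.load(f"{n}0.npz")) for n in("scene","top")}
def ray(c,p):
    d=c["R"].T@np.linalg.inv(c["K"])@[p[0],p[1],1]; return -c["R"].T@c["t"],d/np.linalg.norm(d)
def tri(a,b):
    A=np.zeros((3,3));y=np.zeros(3);L=[]
    for n,p in(("scene",a),("top",b)):
        o,d=ray(C[n],p);M=np.eye(3)-np.outer(d,d);A+=M;y+=M@o;L.append((M,o))
    X=np.linalg.solve(A,y); return X.round(4),[round(float(np.linalg.norm(M@(X-o))),4) for M,o in L]
def plane(n,p,z):
    o,d=ray(C[n],p); return (o+d*(z-o[2])/d[2]).round(4)
roi={"scene":dict(handle=(255,185,300,245),knob=(236,240,256,258)),"top":dict(handle=(255,200,318,220),knob=(278,238,294,254))}
res={}
for n in C:
    hsv=cv2.cvtColor(C[n]["pixels"],cv2.COLOR_RGB2HSV)
    for k,(x0,y0,x1,y1) in roi[n].items():
        m=np.zeros(hsv.shape[:2],np.uint8);m[y0:y1,x0:x1]=cv2.inRange(hsv,(18,130,110),(35,255,255))[y0:y1,x0:x1]
        nn,lab,st,ce=cv2.connectedComponentsWithStats(m)
        i=1+np.argmax(st[1:,4]);r=cv2.minAreaRect(np.argwhere(lab==i)[:,::-1].astype(np.float32))
        ys,xs=np.nonzero(lab==i);z=C[n]["depth"][ys,xs]
        P=(np.c_[xs,ys,np.ones(len(xs))]@np.linalg.inv(C[n]["K"]).T*z[:,None]-C[n]["t"])@C[n]["R"]
        print(n,k,st[i],ce[i].round(1),[np.round(v,1) for v in r],"depth pts: med",np.median(P,0).round(4),"min",P.min(0).round(3),"max",P.max(0).round(3))
        if k=="handle":
            t=P[P[:,2]>np.percentile(P[:,2],40)];print("  top line fit x=a*y+b",np.polyfit(t[:,1],t[:,0],1).round(4),"y range",np.percentile(t[:,1],[1,99]).round(4),"z",np.median(t[:,2]).round(4))
        res[n,k]=ce[i]
for k in("handle","knob"):print(k,tri(res["scene",k],res["top",k]))
# lid plane / drawer panel from depth in top view
c=C["top"];ys,xs=np.mgrid[0:420,0:560];z=c["depth"]
P=(np.stack([xs,ys,np.ones_like(xs)],-1)@np.linalg.inv(c["K"]).T*z[...,None]-c["t"])@c["R"]
m=((abs(P[...,2]-.1815)<.006)&(xs>225)&(xs<345)&(ys>135)&(ys<230)).astype(np.uint8)
q=P[m>0][:,:2].astype(np.float32);r=cv2.minAreaRect(q*1000);print("lid rect mm",r,"z",np.median(P[m>0][:,2]))
# objects beside
for nm,(x0,y0,x1,y1) in dict(ash=(195,193,235,235),pot=(338,192,364,218),cut=(338,222,374,244),drawer=(240,219,332,252),mug=(95,240,140,275)).items():
    p=P[y0:y1,x0:x1].reshape(-1,3);p=p[(p[:,2]>.012 if nm!="cut" else p[:,2]>.003)&(p[:,2]<.1)];print(nm,p.min(0).round(3),p.max(0).round(3))
p=P[225:252,245:328].reshape(-1,3);p=p[abs(p[:,2]-.058)<.006];r=cv2.minAreaRect((p[:,:2]*1000).astype(np.float32));print("drawer top rect",r)
```

```text
scene handle [265 194  23  36  78] [276.2 211.8] [array([276.1, 211.4]), array([41.3,  2.1]), np.float64(57.3)] depth pts: med [ 0.5781 -0.0225  0.2203] min [ 0.574 -0.077  0.216] max [0.582 0.038 0.227]
  top line fit x=a*y+b [-0.0306  0.5773] y range [-0.0759  0.0323] z 0.2207
scene knob [242 245   8   6  20] [245.1 247.6] [array([245.4, 247.3]), array([2.7, 7.6]), np.float64(63.4)] depth pts: med [ 0.468  -0.0233  0.0438] min [ 0.46  -0.028  0.038] max [ 0.482 -0.019  0.051]
top handle [263 207  45   8 200] [284.8 209.7] [array([285. , 210.5]), array([ 7., 44.]), np.float64(90.0)] depth pts: med [ 0.578 -0.02   0.218] min [ 0.566 -0.085  0.174] max [0.59  0.044 0.226]
  top line fit x=a*y+b [-0.0282  0.579 ] y range [-0.08    0.0363] z 0.2201
top knob [283 242   6   9  36] [285.2 246.8] [array([285.5, 246. ]), array([8., 5.]), np.float64(90.0)] depth pts: med [ 0.4686 -0.024   0.0418] min [ 0.458 -0.034 -0.005] max [ 0.485 -0.017  0.051]
handle (array([ 0.5785, -0.0198,  0.2142]), [0.0006, 0.0006])
knob (array([ 0.4694, -0.0245,  0.0483]), [0.0001, 0.0001])
lid rect mm ((663.3042602539062, -18.896209716796875), (219.1649932861328, 299.3028869628906), 2.3121180534362793) z 0.1804531695434334
ash [0.517 0.152 0.012] [0.63  0.265 0.047]
pot [ 0.582 -0.256  0.013] [ 0.641 -0.203  0.084]
cut [ 0.487 -0.317  0.003] [ 0.559 -0.199  0.013]
drawer [ 0.462 -0.166  0.013] [0.558 0.125 0.1  ]
mug [0.383 0.465 0.012] [0.461 0.574 0.096]
drawer top rect ((496.8009948730469, -24.537185668945312), (35.49125671386719, 260.5217590332031), 7.068743705749512)
```

{"op": "drive_tool", "data": {
  "series": [
    {"x": 0.04,"y": -0.15,"wz": 0.026,"jaw": 1},
    {"x": 0.04,"y": -0.15,"wz": 0.026,"jaw": 1},
    {"x": 0.04,"y": -0.15,"wz": 0.026,"jaw": 1},
    {"x": 0.04,"y": -0.15,"wz": 0.026,"jaw": 1},
    {"x": 0.04,"y": -0.15,"wz": 0.026,"jaw": 1},
    {"x": 0.04,"y": -0.15,"wz": 0.028,"jaw": 1},
    {"x": 0.04,"y": -0.15,"jaw": 1},
    {"x": 0.04,"y": -0.15,"jaw": 1},
    {"x": 0.04,"y": -0.15,"jaw": 1},
    {"x": 0.04,"y": -0.15,"jaw": 1},
    {"x": 0.04,"y": -0.15,"jaw": 1},
    {"x": 0.04,"y": -0.15,"jaw": 1}
  ]
}}

```text
invalid input
```

{"op": "drive_tool", "data": {
  "series": [
    {"x": 0.02,"y": -0.15,"jaw": 1},
    {"x": 0.02,"y": -0.15,"jaw": 1},
    {"x": 0.02,"y": -0.15,"jaw": 1},
    {"x": 0.02,"y": -0.15,"jaw": 1},
    {"x": 0.02,"y": -0.15,"jaw": 1},
    {"x": 0.02,"y": -0.15,"jaw": 1},
    {"wy": -0.028,"jaw": 1},
    {"wy": -0.028,"jaw": 1},
    {"wy": -0.028,"jaw": 1},
    {"wy": -0.028,"jaw": 1},
    {"wy": -0.028,"jaw": 1},
    {"wy": -0.028,"jaw": 1}
  ]
}}

```text
invalid input
```

Run:
```python
from workcell import sensors
import numpy as np
s=sensors.sense(); print({k:np.round(s[k],3).tolist() for k in("t","qpos","tool_pos","eef_rot","wrist_force","opening")})
```

```text
{'t': 0.1, 'qpos': [51.56, 9.11, 91.565, 0.001, 79.422, -12.039], 'tool_pos': [0.255, 0.515, 0.225], 'eef_rot': [[-0.896, 0.445, -0.001], [0.445, 0.896, -0.001], [0.0, -0.002, -1.0]], 'wrist_force': [-0.461, 0.81, -0.539], 'opening': 0.092}
```

The calls were probably refused for missing fields, so I'll give every field in each row.

{"op": "drive_tool", "data": {
  "series": [
    {"x": 0.04,"y": -0.15,"z": 0,"wx": 0,"wy": 0,"wz": 0.026,"jaw": 1},
    {"x": 0.04,"y": -0.15,"z": 0,"wx": 0,"wy": 0,"wz": 0.026,"jaw": 1},
    {"x": 0.04,"y": -0.15,"z": 0,"wx": 0,"wy": 0,"wz": 0.026,"jaw": 1},
    {"x": 0.04,"y": -0.15,"z": 0,"wx": 0,"wy": 0,"wz": 0.026,"jaw": 1},
    {"x": 0.04,"y": -0.15,"z": 0,"wx": 0,"wy": 0,"wz": 0.026,"jaw": 1},
    {"x": 0.04,"y": -0.15,"z": 0,"wx": 0,"wy": 0,"wz": 0.028,"jaw": 1},
    {"x": 0.04,"y": -0.15,"z": 0,"wx": 0,"wy": 0,"wz": 0,"jaw": 1},
    {"x": 0.04,"y": -0.15,"z": 0,"wx": 0,"wy": 0,"wz": 0,"jaw": 1},
    {"x": 0.04,"y": -0.15,"z": 0,"wx": 0,"wy": 0,"wz": 0,"jaw": 1},
    {"x": 0.04,"y": -0.15,"z": 0,"wx": 0,"wy": 0,"wz": 0,"jaw": 1},
    {"x": 0.04,"y": -0.15,"z": 0,"wx": 0,"wy": 0,"wz": 0,"jaw": 1},
    {"x": 0.04,"y": -0.15,"z": 0,"wx": 0,"wy": 0,"wz": 0,"jaw": 1}
  ]
}}

```text
t: 1.1
tool_pos: [0.3515, 0.1536, 0.2253]
eef_rot: [[-0.999, -0.036, -0.0], [-0.036, 0.999, 0.0], [0.0, 0.0, -1.0]]
wrist_force: [0.7, 0.4, 0.4]
opening: 0.0138
finger_force: 0.0
```

{"op": "drive_tool", "data": {
  "series": [
    {"x": 0.02,"y": -0.15,"z": 0,"wx": 0,"wy": 0,"wz": 0,"jaw": 1},
    {"x": 0.02,"y": -0.15,"z": 0,"wx": 0,"wy": 0,"wz": 0,"jaw": 1},
    {"x": 0.02,"y": -0.15,"z": 0,"wx": 0,"wy": 0,"wz": 0,"jaw": 1},
    {"x": 0.02,"y": -0.15,"z": 0,"wx": 0,"wy": 0,"wz": 0,"jaw": 1},
    {"x": 0.02,"y": -0.15,"z": 0,"wx": 0,"wy": 0,"wz": 0,"jaw": 1},
    {"x": 0.02,"y": -0.15,"z": 0,"wx": 0,"wy": 0,"wz": 0,"jaw": 1},
    {"x": 0,"y": 0,"z": 0,"wx": 0,"wy": -0.028,"wz": 0,"jaw": 1},
    {"x": 0,"y": 0,"z": 0,"wx": 0,"wy": -0.028,"wz": 0,"jaw": 1},
    {"x": 0,"y": 0,"z": 0,"wx": 0,"wy": -0.028,"wz": 0,"jaw": 1},
    {"x": 0,"y": 0,"z": 0,"wx": 0,"wy": -0.028,"wz": 0,"jaw": 1},
    {"x": 0,"y": 0,"z": 0,"wx": 0,"wy": -0.028,"wz": 0,"jaw": 1},
    {"x": 0,"y": 0,"z": 0,"wx": 0,"wy": -0.028,"wz": 0,"jaw": 1}
  ]
}}

```text
t: 2.1
tool_pos: [0.3914, -0.0267, 0.2222]
eef_rot: [[-0.87, -0.031, 0.492], [-0.033, 0.999, 0.004], [-0.492, -0.013, -0.871]]
wrist_force: [0.3, -1.2, -0.6]
opening: 0.0004
finger_force: 0.0
```

{"op": "drive_tool", "data": {
  "series": [
    {"x": 0,"y": 0,"z": -0.1,"wx": 0,"wy": 0,"wz": 0,"jaw": 1},
    {"x": 0,"y": 0,"z": -0.1,"wx": 0,"wy": 0,"wz": 0,"jaw": 1},
    {"x": 0,"y": 0,"z": -0.1,"wx": 0,"wy": 0,"wz": 0,"jaw": 1},
    {"x": 0,"y": 0,"z": -0.1,"wx": 0,"wy": 0,"wz": 0,"jaw": 1},
    {"x": 0,"y": 0,"z": -0.1,"wx": 0,"wy": 0,"wz": 0,"jaw": 1},
    {"x": 0,"y": 0,"z": -0.1,"wx": 0,"wy": 0,"wz": 0,"jaw": 1},
    {"x": 0,"y": 0,"z": -0.1,"wx": 0,"wy": 0,"wz": 0,"jaw": 1},
    {"x": 0,"y": 0,"z": -0.1,"wx": 0,"wy": 0,"wz": 0,"jaw": 1},
    {"x": 0,"y": 0,"z": -0.1,"wx": 0,"wy": 0,"wz": 0,"jaw": 1},
    {"x": 0,"y": 0,"z": 0,"wx": 0,"wy": 0,"wz": 0,"jaw": 1},
    {"x": 0,"y": 0,"z": 0,"wx": 0,"wy": 0,"wz": 0,"jaw": 1}
  ]
}}

```text
t: 3.02
tool_pos: [0.3913, -0.0261, 0.0438]
eef_rot: [[-0.871, -0.032, 0.491], [-0.034, 0.999, 0.004], [-0.491, -0.014, -0.871]]
wrist_force: [-0.5, -0.5, -0.4]
opening: 0.0005
finger_force: 0.0
```

{"op": "drive_tool", "data": {
  "series": [
    {"x": 0.04,"y": 0,"z": -0.01,"wx": 0,"wy": 0,"wz": 0,"jaw": 1},
    {"x": 0.04,"y": 0,"z": -0.01,"wx": 0,"wy": 0,"wz": 0,"jaw": 1},
    {"x": 0.04,"y": 0,"z": 0,"wx": 0,"wy": 0,"wz": 0,"jaw": 1},
    {"x": 0.04,"y": 0,"z": 0,"wx": 0,"wy": 0,"wz": 0,"jaw": 1},
    {"x": 0.04,"y": 0,"z": 0,"wx": 0,"wy": 0,"wz": 0,"jaw": 1},
    {"x": 0.04,"y": 0,"z": 0,"wx": 0,"wy": 0,"wz": 0,"jaw": 1},
    {"x": 0.04,"y": 0,"z": 0,"wx": 0,"wy": 0,"wz": 0,"jaw": 1},
    {"x": 0.04,"y": 0,"z": 0,"wx": 0,"wy": 0,"wz": 0,"jaw": 1},
    {"x": 0.04,"y": 0.002,"z": 0,"wx": 0,"wy": 0,"wz": 0,"jaw": 1},
    {"x": 0.04,"y": 0.002,"z": 0,"wx": 0,"wy": 0,"wz": 0,"jaw": 1},
    {"x": 0.03,"y": 0.002,"z": 0,"wx": 0,"wy": 0,"wz": 0,"jaw": 1},
    {"x": 0.02,"y": 0.002,"z": 0,"wx": 0,"wy": 0,"wz": 0,"jaw": 1}
  ]
}}

```text
t: 4.02
tool_pos: [0.4836, -0.0256, 0.0423]
eef_rot: [[-0.868, -0.032, 0.495], [-0.036, 0.999, 0.001], [-0.495, -0.017, -0.869]]
wrist_force: [-1.3, -1.4, 0.5]
opening: 0.0005
finger_force: 0.8
```

Run:
```python
from workcell import eyes
import cv2
a=eyes.capture("scene")["pixels"][150:330,180:380,::-1]
b=eyes.capture("top")["pixels"][150:330,190:390,::-1]
cv2.imwrite("pics/push.png",cv2.resize(cv2.hconcat([a,b]),(800,360),interpolation=cv2.INTER_CUBIC))
```

```text
(no output)
```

View pics/push.png

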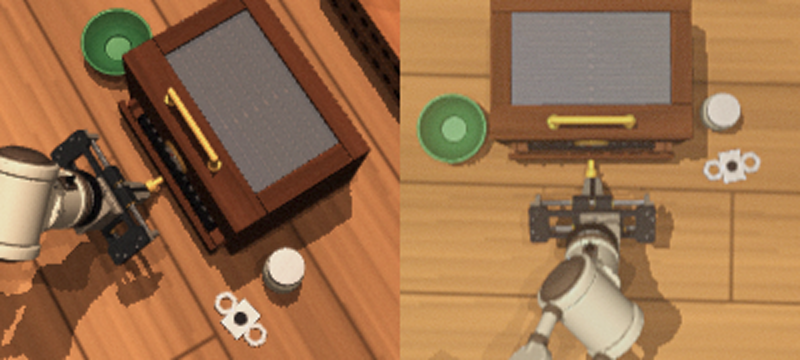

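Finger is on the knob (right crop at (591,170)) and the drawer is about half closed, with the body clear of the front and the other things undisturbed. I'll keep pushing until the force rises at the stop.

{"op": "drive_tool", "data": {
  "series": [
    {"x": 0.02,"y": 0,"z": 0,"wx": 0,"wy": 0,"wz": 0,"jaw": 1},
    {"x": 0.02,"y": 0.002,"z": 0,"wx": 0,"wy": 0,"wz": 0,"jaw": 1},
    {"x": 0.02,"y": 0,"z": 0,"wx": 0,"wy": 0,"wz": 0,"jaw": 1},
    {"x": 0.02,"y": 0.002,"z": 0,"wx": 0,"wy": 0,"wz": 0,"jaw": 1},
    {"x": 0.02,"y": 0,"z": 0,"wx": 0,"wy": 0,"wz": 0,"jaw": 1},
    {"x": 0.01,"y": 0,"z": 0,"wx": 0,"wy": 0,"wz": 0,"jaw": 1},
    {"x": 0.01,"y": 0,"z": 0,"wx": 0,"wy": 0,"wz": 0,"jaw": 1}
  ]
}}

```text
t: 4.7
tool_pos: [0.5064, -0.0244, 0.0406]
eef_rot: [[-0.869, -0.032, 0.493], [-0.036, 0.999, 0.002], [-0.493, -0.016, -0.87]]
wrist_force: [-1.5, 0.5, 0.4]
opening: 0.0003
finger_force: 0.8
```

{"op": "drive_tool", "data": {
  "series": [
    {"x": 0.01,"y": 0,"z": 0,"wx": 0,"wy": 0,"wz": 0,"jaw": 1},
    {"x": 0.01,"y": 0,"z": 0,"wx": 0,"wy": 0,"wz": 0,"jaw": 1},
    {"x": 0,"y": 0,"z": 0,"wx": 0,"wy": 0,"wz": 0,"jaw": 1}
  ]
}}

```text
t: 4.95
tool_pos: [0.5104, -0.0244, 0.0407]
eef_rot: [[-0.869, -0.032, 0.493], [-0.036, 0.999, 0.002], [-0.493, -0.016, -0.87]]
wrist_force: [-0.8, -0.3, -0.1]
opening: 0.0003
finger_force: 0.2
```

{"op": "drive_tool", "data": {
  "series": [
    {"x": 0.01,"y": 0,"z": 0,"wx": 0,"wy": 0,"wz": 0,"jaw": 1},
    {"x": 0.01,"y": 0,"z": 0,"wx": 0,"wy": 0,"wz": 0,"jaw": 1},
    {"x": 0,"y": 0,"z": 0,"wx": 0,"wy": 0,"wz": 0,"jaw": 1}
  ]
}}

```text
t: 5.2
tool_pos: [0.5118, -0.0239, 0.0393]
eef_rot: [[-0.872, -0.034, 0.489], [-0.037, 0.999, 0.003], [-0.489, -0.015, -0.872]]
wrist_force: [-26.2, -3.7, 19.5]
opening: 0.0008
finger_force: 13.1
```

The force jumped to 26 N at x = 0.512, against 0.511 predicted, so the drawer is home. Hold briefly, then retreat.

{"op": "drive_tool", "data": {
  "series": [
    {"x": 0,"y": 0,"z": 0,"wx": 0,"wy": 0,"wz": 0,"jaw": 1},
    {"x": 0,"y": 0,"z": 0,"wx": 0,"wy": 0,"wz": 0,"jaw": 1},
    {"x": 0,"y": 0,"z": 0,"wx": 0,"wy": 0,"wz": 0,"jaw": 1},
    {"x": -0.05,"y": 0,"z": 0,"wx": 0,"wy": 0,"wz": 0,"jaw": 1},
    {"x": -0.1,"y": 0,"z": 0,"wx": 0,"wy": 0,"wz": 0,"jaw": 1},
    {"x": -0.1,"y": 0,"z": 0,"wx": 0,"wy": 0,"wz": 0,"jaw": 1},
    {"x": -0.1,"y": 0,"z": 0.1,"wx": 0,"wy": 0,"wz": 0,"jaw": 1},
    {"x": 0,"y": 0,"z": 0.15,"wx": 0,"wy": 0,"wz": 0,"jaw": 1},
    {"x": 0,"y": 0,"z": 0.15,"wx": 0,"wy": 0,"wz": 0,"jaw": 1},
    {"x": 0,"y": 0,"z": 0.15,"wx": 0,"wy": 0,"wz": 0,"jaw": 1},
    {"x": 0,"y": 0,"z": 0.15,"wx": 0,"wy": 0,"wz": 0,"jaw": 1},
    {"x": 0,"y": 0,"z": 0.15,"wx": 0,"wy": 0,"wz": 0,"jaw": 1}
  ]
}}

```text
t: 6.2
tool_pos: [0.4441, -0.0246, 0.2126]
eef_rot: [[-0.869, -0.031, 0.495], [-0.036, 0.999, 0.001], [-0.494, -0.017, -0.869]]
wrist_force: [0.4, -0.6, 0.1]
opening: 0.0004
finger_force: 0.0
```

{"op": "drive_tool", "data": {
  "series": [
    {"x": 0,"y": 0,"z": 0.15,"wx": 0,"wy": 0.027,"wz": 0,"jaw": 0.5},
    {"x": 0,"y": 0,"z": 0.15,"wx": 0,"wy": 0.027,"wz": 0,"jaw": 0.5},
    {"x": 0,"y": 0,"z": 0.1,"wx": 0,"wy": 0.027,"wz": 0,"jaw": 0.5},
    {"x": 0,"y": 0,"z": 0.1,"wx": 0,"wy": 0.027,"wz": 0,"jaw": 0.5},
    {"x": 0,"y": 0,"z": 0,"wx": 0,"wy": 0.027,"wz": 0,"jaw": 0.5},
    {"x": 0,"y": 0,"z": 0,"wx": 0,"wy": 0.027,"wz": 0,"jaw": 0.5},
    {"x": 0,"y": 0,"z": 0,"wx": 0,"wy": 0,"wz": -0.038,"jaw": 0.5},
    {"x": 0,"y": 0,"z": 0,"wx": 0,"wy": 0,"wz": -0.038,"jaw": 0.5},
    {"x": 0,"y": 0,"z": 0,"wx": 0,"wy": 0,"wz": -0.038,"jaw": 0.5},
    {"x": 0,"y": 0,"z": 0,"wx": 0,"wy": 0,"wz": -0.038,"jaw": 0.5},
    {"x": 0,"y": 0,"z": 0,"wx": 0,"wy": 0,"wz": -0.038,"jaw": 0.5},
    {"x": 0,"y": 0,"z": 0,"wx": 0,"wy": 0,"wz": -0.038,"jaw": 0.5}
  ]
}}

```text
t: 7.2
tool_pos: [0.4445, -0.0245, 0.3107]
eef_rot: [[-0.773, 0.634, 0.007], [0.634, 0.773, -0.004], [-0.008, 0.002, -1.0]]
wrist_force: [0.7, -0.1, 0.0]
opening: 0.0459
finger_force: 0.0
```

{"op": "drive_tool", "data": {
  "series": [
    {"x": 0,"y": 0,"z": 0,"wx": 0,"wy": 0,"wz": -0.038,"jaw": 0.5},
    {"x": 0,"y": 0,"z": 0,"wx": 0,"wy": 0,"wz": -0.038,"jaw": 0.5},
    {"x": 0,"y": 0,"z": 0,"wx": 0,"wy": 0,"wz": -0.038,"jaw": 0.5},
    {"x": 0,"y": 0,"z": 0,"wx": 0,"wy": 0,"wz": -0.038,"jaw": 0.5},
    {"x": 0,"y": 0,"z": 0,"wx": 0,"wy": 0,"wz": -0.038,"jaw": 0.5},
    {"x": 0,"y": 0,"z": 0,"wx": 0,"wy": 0,"wz": -0.038,"jaw": 0.5},
    {"x": 0,"y": 0,"z": 0,"wx": 0,"wy": 0,"wz": -0.038,"jaw": 0.5},
    {"x": 0,"y": 0,"z": 0,"wx": 0,"wy": 0,"wz": 0,"jaw": 0.5}
  ]
}}

```text
t: 7.87
tool_pos: [0.4444, -0.0245, 0.3107]
eef_rot: [[-0.051, 0.999, 0.002], [0.999, 0.051, -0.007], [-0.007, 0.002, -1.0]]
wrist_force: [-0.3, -0.4, 0.4]
opening: 0.0459
finger_force: 0.0
```

Run:
```python
from workcell import eyes,sensors
import cv2
a=eyes.capture("scene")["pixels"][150:330,180:380,::-1]
b=eyes.capture("top")["pixels"][150:330,190:390,::-1]
cv2.imwrite("pics/shut.png",cv2.resize(cv2.hconcat([a,b]),(800,360),interpolation=cv2.INTER_CUBIC))
s=sensors.sense();print(s["qpos"],s["wrist_force"])
```

```text
[-18.54135151 -13.65073026 104.01190035  -0.34366506  89.39449008
 -21.84756592] [-0.01515785  0.96819673  0.86421549]
```

View pics/shut.png

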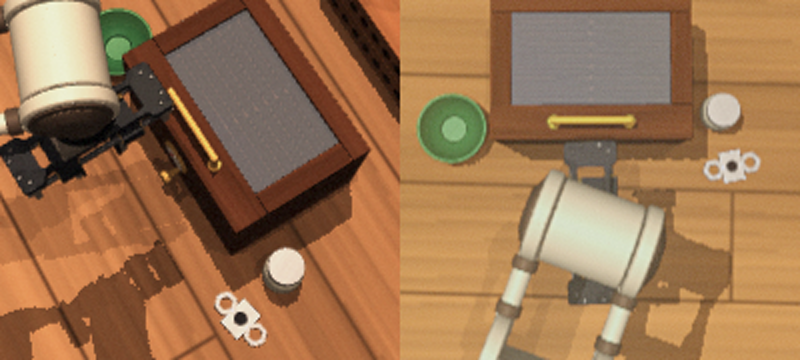

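The drawer front is flush and the knob lies close in front, with everything else in place. Moving above the handle and down.

{"op": "drive_tool", "data": {
  "series": [
    {"x": 0.112,"y": 0.003,"z": 0,"wx": 0,"wy": 0,"wz": 0,"jaw": 0.5},
    {"x": 0.112,"y": 0.003,"z": 0,"wx": 0,"wy": 0,"wz": 0,"jaw": 0.5},
    {"x": 0.112,"y": 0.003,"z": 0,"wx": 0,"wy": 0,"wz": 0,"jaw": 0.5},
    {"x": 0.112,"y": 0.003,"z": 0,"wx": 0,"wy": 0,"wz": 0,"jaw": 0.5},
    {"x": 0.112,"y": 0.003,"z": 0,"wx": 0,"wy": 0,"wz": 0,"jaw": 0.5},
    {"x": 0.112,"y": 0.003,"z": 0,"wx": 0,"wy": 0,"wz": 0,"jaw": 0.5},
    {"x": 0,"y": 0,"z": 0,"wx": 0,"wy": 0,"wz": 0,"jaw": 0.5},
    {"x": 0,"y": 0,"z": -0.1,"wx": 0,"wy": 0,"wz": 0,"jaw": 0.5},
    {"x": 0,"y": 0,"z": -0.1,"wx": 0,"wy": 0,"wz": 0,"jaw": 0.5},
    {"x": 0,"y": 0,"z": -0.1,"wx": 0,"wy": 0,"wz": 0,"jaw": 0.5},
    {"x": 0,"y": 0,"z": 0,"wx": 0,"wy": 0,"wz": 0,"jaw": 0.5}
  ]
}}

```text
t: 8.88
tool_pos: [0.5759, -0.0203, 0.2461]
eef_rot: [[-0.057, 0.998, -0.006], [0.998, 0.057, -0.005], [-0.005, -0.006, -1.0]]
wrist_force: [-0.6, -0.1, -0.1]
opening: 0.0459
finger_force: 0.0
```

Run:
```python
from workcell import eyes
import cv2
a=eyes.capture("scene")["pixels"][150:270,210:350,::-1]
cv2.imwrite("pics/above.png",cv2.resize(a,(700,600),interpolation=cv2.INTER_CUBIC))
```

```text
(no output)
```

View pics/above.png

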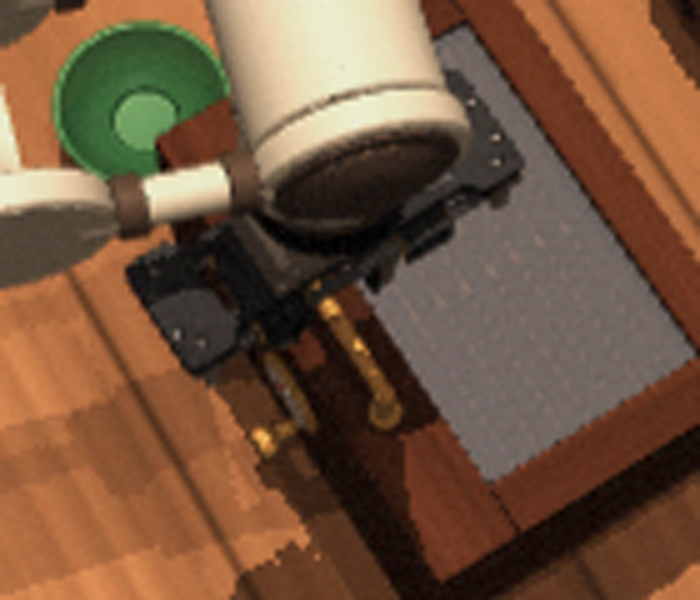

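The bar runs between the open fingers (crop (320,300)). Now go down the rest and close.

{"op": "drive_tool", "data": {
  "series": [
    {"x": 0.012,"y": 0,"z": -0.06,"wx": 0,"wy": 0,"wz": -0.007,"jaw": 0.5},
    {"x": 0,"y": 0,"z": -0.06,"wx": 0,"wy": 0,"wz": 0,"jaw": 0.5},
    {"x": 0,"y": 0,"z": -0.06,"wx": 0,"wy": 0,"wz": 0,"jaw": 0.5},
    {"x": 0,"y": 0,"z": -0.012,"wx": 0,"wy": 0,"wz": 0,"jaw": 0.5},
    {"x": 0,"y": 0,"z": 0,"wx": 0,"wy": 0,"wz": 0,"jaw": 0.5},
    {"x": 0,"y": 0,"z": 0,"wx": 0,"wy": 0,"wz": 0,"jaw": 1},
    {"x": 0,"y": 0,"z": 0,"wx": 0,"wy": 0,"wz": 0,"jaw": 1},
    {"x": 0,"y": 0,"z": 0,"wx": 0,"wy": 0,"wz": 0,"jaw": 1},
    {"x": 0,"y": 0,"z": 0,"wx": 0,"wy": 0,"wz": 0,"jaw": 1},
    {"x": 0,"y": 0,"z": 0,"wx": 0,"wy": 0,"wz": 0,"jaw": 1},
    {"x": 0,"y": 0,"z": 0,"wx": 0,"wy": 0,"wz": 0,"jaw": 1}
  ]
}}

```text
t: 9.85
tool_pos: [0.5785, -0.021, 0.2126]
eef_rot: [[-0.033, 0.999, -0.005], [0.999, 0.033, -0.007], [-0.007, -0.006, -1.0]]
wrist_force: [-6.2, -0.4, 6.3]
opening: 0.0086
finger_force: 30.0
```

Run:
```python
from workcell import eyes,sensors
import cv2
a=eyes.capture("scene")["pixels"][150:270,210:350,::-1]
cv2.imwrite("pics/grip.png",cv2.resize(a,(700,600),interpolation=cv2.INTER_CUBIC))
s=sensors.sense();print(s["tool_pos"],s["wrist_force"],s["wrist_torque"],s["opening"],s["joint_velocities"])
```

```text
[ 0.57857225 -0.02101046  0.21262768] [-10.59613194  -0.45295786   6.98873418] [-0.17842498  1.96553636 -0.05420075] 0.009090054639857707 [ 0.01603434 -0.17742837  0.18234858 -0.0129621  -0.06164503  0.03591782]
```

View pics/grip.png

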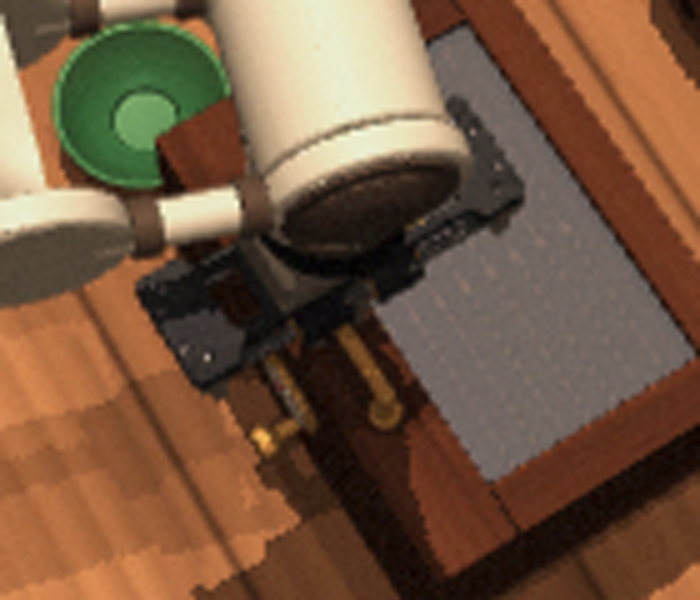

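The fingers are closed on the bar near its middle. Now pull up slowly.

{"op": "drive_tool", "data": {
  "series": [
    {"x": -0.003,"y": 0,"z": 0.005,"wx": 0,"wy": 0,"wz": 0,"jaw": 1},
    {"x": 0,"y": 0,"z": 0.007,"wx": 0,"wy": 0.002,"wz": 0,"jaw": 1},
    {"x": 0,"y": 0,"z": 0.007,"wx": 0,"wy": 0.002,"wz": 0,"jaw": 1},
    {"x": 0,"y": 0,"z": 0.007,"wx": 0,"wy": 0.002,"wz": 0,"jaw": 1}
  ]
}}

```text
t: 10.23
tool_pos: [0.5793, -0.021, 0.2153]
eef_rot: [[-0.032, 0.999, -0.022], [0.999, 0.032, -0.007], [-0.006, -0.022, -1.0]]
wrist_force: [0.7, -2.4, -9.6]
opening: 0.0086
finger_force: 30.0
```

{"op": "drive_tool", "data": {
  "series": [
    {"x": 0.001,"y": 0,"z": 0.006,"wx": 0,"wy": 0.001,"wz": 0,"jaw": 1},
    {"x": 0.001,"y": 0,"z": 0.006,"wx": 0,"wy": 0.001,"wz": 0,"jaw": 1},
    {"x": 0.001,"y": 0,"z": 0.006,"wx": 0,"wy": 0.001,"wz": 0,"jaw": 1}
  ]
}}

```text
t: 10.48
tool_pos: [0.5819, -0.0209, 0.2223]
eef_rot: [[-0.033, 0.999, -0.025], [0.999, 0.033, -0.007], [-0.006, -0.025, -1.0]]
wrist_force: [-0.6, -1.2, -4.9]
opening: 0.0087
finger_force: 30.0
```

The pull has dropped to 4.9 N, so the lid is free. Following the arc to about 0.14 rad.

{"op": "drive_tool", "data": {
  "series": [
    {"x": 0.004,"y": 0,"z": 0.012,"wx": 0,"wy": 0.004,"wz": 0,"jaw": 1},
    {"x": 0.004,"y": 0,"z": 0.012,"wx": 0,"wy": 0.004,"wz": 0,"jaw": 1},
    {"x": 0.004,"y": 0,"z": 0.012,"wx": 0,"wy": 0.004,"wz": 0,"jaw": 1},
    {"x": 0.004,"y": 0,"z": 0.012,"wx": 0,"wy": 0.004,"wz": 0,"jaw": 1},
    {"x": 0.004,"y": 0,"z": 0.012,"wx": 0,"wy": 0.004,"wz": 0,"jaw": 1},
    {"x": 0.004,"y": 0,"z": 0.012,"wx": 0,"wy": 0.004,"wz": 0,"jaw": 1},
    {"x": 0.004,"y": 0,"z": 0.012,"wx": 0,"wy": 0.004,"wz": 0,"jaw": 1},
    {"x": 0,"y": 0,"z": 0,"wx": 0,"wy": 0,"wz": 0,"jaw": 1},
    {"x": 0,"y": 0,"z": 0,"wx": 0,"wy": 0,"wz": 0,"jaw": 1},
    {"x": 0,"y": 0,"z": 0,"wx": 0,"wy": 0,"wz": 0,"jaw": 1},
    {"x": 0,"y": 0,"z": 0,"wx": 0,"wy": 0,"wz": 0,"jaw": 1}
  ]
}}

```text
t: 11.4
tool_pos: [0.5882, -0.0207, 0.2378]
eef_rot: [[-0.033, 0.993, -0.111], [0.999, 0.033, -0.007], [-0.003, -0.111, -0.994]]
wrist_force: [7.3, -0.2, -8.8]
opening: 0.0089
finger_force: 30.0
```

Run:
```python
from workcell import eyes,sensors
import cv2, numpy as np
from numpy.linalg import inv
c=eyes.capture("top");im=c["pixels"]
a=eyes.capture("scene")["pixels"][150:300,200:375,::-1];b=im[130:280,200:375,::-1]
cv2.imwrite("pics/open.png",cv2.resize(cv2.hconcat([a,b]),(800,343),interpolation=cv2.INTER_CUBIC))
ys,xs=np.mgrid[0:420,0:560]
P=(np.stack([xs,ys,np.ones_like(xs)],-1)@inv(c["K"]).T*c["depth"][...,None]-c["t"])@c["R"]
p=P[140:205,236:336].reshape(-1,3);p=p[(abs(p[:,2]-.195)<.025)&(p[:,0]<.76)&(abs(p[:,1]+.02)>.07)&(abs(p[:,1]+.02)<.14)]
f=np.polyfit(p[:,0],p[:,2],1);r=p[abs(np.polyval(f,p[:,0])-p[:,2])<.004];print(len(r),"slope",np.polyfit(r[:,0],r[:,2],1))
s=sensors.sense();print(s["tool_pos"],s["wrist_force"],s["joint_velocities"].round(2) if hasattr(s["joint_velocities"],"round") else s["joint_velocities"])
```

```text
1164 slope [-0.14162635  0.28780575]
[ 0.58818588 -0.02070344  0.23779534] [ 7.56163948 -0.26137891 -9.51629137] [ 0.04 -0.04 -0.07  0.01 -0.08  0.04]
```

View pics/open.png

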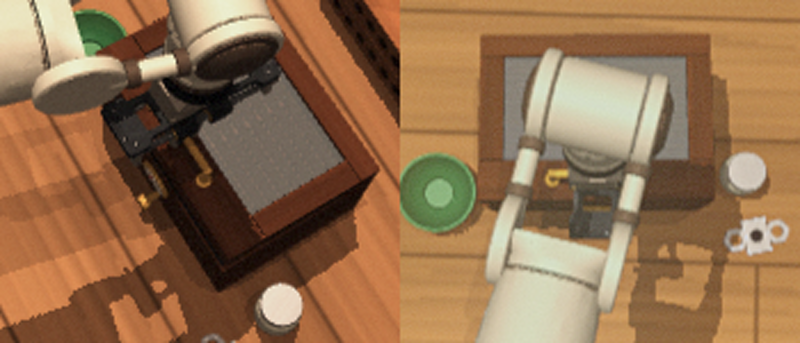

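The lid is tilted 0.14 rad (about a 3 cm gap) and held still by the fingers. The knob is still at the front, and the ashtray, jar and cutter haven't moved. Handing in.

```bash
python3 -c "
from workcell import order
print(order.close_job())"
```

```text
the job is handed in; nothing more can be done
None
```

The drawer is pushed fully home and the lid broke free of its seal; I handed the job in with the gripper still holding the lid steady at about 0.14 rad (roughly a 3 cm front gap), nothing else on the bench looked moved in the pictures, and no verdict came back.

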